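Find the electric mill whose switch still snaps and put it in the gift crate

TASK

Only one of the three salt mills on the charging dock has a healthy switch: its button stiffens and then gives way with a definite snap, while the other two just sink in softly. Press the buttons slowly and gently, as they stand in the dock, until you have felt the one that snaps; then stand that mill upright, button up and fully down, in the empty middle bay of the wooden gift crate between the pepper mill and the oil tin. Set it down without dropping it, leave the soft mills in their bays, and do not knock or shift anything else on the counter.

Things in the scene. Friction and masses are not known exactly. Their poses are not given: they have to be found in the camera images.
- dock: Black plastic charging dock, fixed, 84 (its x) x 166 (its y) x 22 mm high; origin at the centre of its underside, z up. Three bays along its y hold three salt mills that look alike, standing on the bay floor 8 mm above the counter, with 2 mm play inside 22 mm high walls. Which bay holds the healthy mill changes every time.
- bay_1 (a point): Centre (half-way up) of the mill that starts in the bay at +50 mm along the dock's y; it stays with the dock, axes as the dock's. Mills: upright, 62 (dock x) x 42 (dock y) x 185 mm, 0.2-0.36 kg, metal with clear foot. Only 8 mm lies between mills, no room for a finger: in the dock they can be gripped only across their 62 mm depth, along the dock's x.
- bay_2 (a point): The same for the mill in the middle bay, at the dock's centre. A mill's top face is 92.5 mm above this point; the button in the middle of the top is a grey dome standing 12 mm higher, 33 mm across at its foot and 20 mm across its flat crown.
- bay_3 (a point): The same for the mill in the bay at -50 mm along the dock's y. Buttons spring back when let go. A soft one sinks 6 mm from 0.6 N, rising evenly to 2.5 N. The healthy one stiffens to 6 or 7 N over some 3 mm, then gives way, to about 2.5 N at 5 to 6 mm. From 6 mm on, when pressed through, every cap is rubbery (2 N per mm) to its stop at 9 mm.
- crate: Low wooden gift crate, fixed, 62 (its x) x 236 (its y) mm, floor 8 mm thick, side walls and dividers 30 mm high, end boards 55 mm; origin at the centre of its underside, z up. Three bays along its y, each 48 (x) x 68 (y) mm inside: pepper mill at +71 mm, empty, oil tin at -71 mm.
- empty_bay (a point): Centre of the floor of the crate's empty middle bay, 8 mm above the counter; axes as the crate's. A mill goes in with its 62 mm depth along the crate's y, either way round; the 9 mm left to each neighbour is no room for a finger, so here it is held across its 42 mm width, along the crate's x: it must be set down on the way and taken again a quarter turn round.
- mat_top (a point): Centre of the top of the dark leather counter mat, fixed, 150 x 150 x 4 mm, level and free of things: room to set a mill down upright. Its axes are about the world's.
- pepper_mill_mid (a point): Centre of the pepper mill in the crate: same make and size as the salt mills (185 mm high body and 12 mm button) but dark at the foot, long side along the crate's y. Stands loose; leave it.
- oil_tin_mid (a point): Centre of the body of the green oil tin in the crate, 62 (crate y) x 42 (crate x) x 150 mm, with a 22 mm brass cap on top. Stands loose; leave it.
- tall_mill_mid (a point): Half-way up the tall turned wooden pepper mill, 226 mm high, 58 mm across; the point is 110 mm above its foot. Loose; leave it.
- brush_1_mid (a point): Half-way up a shaving brush standing upright, 108 mm high, 42 mm across, near the dock's robot side. Loose; leave it.
- brush_2_mid (a point): Half-way up the other shaving brush, same size, beyond the crate. Loose; leave it.
- whetstone_mid (a point): Centre of a whetstone on its holder, 130 (its x) x 56 x 28 mm, near the crate's robot side. Loose; leave it.
- sharpener_mid (a point): Centre of a pull-through knife sharpener, 130 (its x) x 46 x 60 mm, beyond the dock. Loose; leave it.
- pocket_knife_mid (a point): Centre of a closed pocket knife, 105 (its x) x 24 x 14 mm. Loose; leave it.
Things that resemble listed ones, but are neither listed nor needed, are in the scene too. Leave any red look-alike of the part that bears brush_1_mid alone.

How it is judged:
On the way, in this order (a step that is already met when the one before it is completed fails the run):
1. the healthy mill's button has been pressed through its snap while the mill stands in the dock (value of joint button_c above 0.0045 m and distance of mill_c_c0 from where it was at the start of the episode below 0.012 m), for 0.05 s.
2. the healthy mill has been lifted out of the dock (distance of mill_c_c0 from where it was at the start of the episode above 0.05 m), for 0.2 s.
At the end, for the whole second after the job is handed in: The mill that snaps stands upright (within 0.06 rad) in the crate's middle bay, foot on the floor (4 mm), centred within 6 mm; both soft mills are in their bays, moved under 12 mm; everything else stands as before, moved under 20 mm; all released and still (x of mill_c_c0 in the frame of crate between -0.006 and 0.006 m and y of mill_c_c0 in the frame of crate between -0.006 and 0.006 m and z of mill_c_c0 in the frame of crate below 0.1045 m and angle between mill_c_c0's own z axis and vertical below 0.06 rad and distance of each of mill_a_c0, mill_b_c0 from where it was at the start of the episode below 0.012 m and angle between each of mill_a_c0, mill_b_c0's own z axis and vertical below 0.12 rad and distance of each of pepper_mill_mid, oil_tin_mid, tall_mill_mid, brush_1_mid, brush_2_mid, whetstone_mid, sharpener_mid, pocket_knife_mid from where it was at the start of the episode below 0.02 m and angle between each of pepper_mill_mid, oil_tin_mid, tall_mill_mid, brush_1_mid, brush_2_mid, whetstone_mid, sharpener_mid, pocket_knife_mid's own z axis and vertical below 0.15 rad); the robot touches nothing.
It fails at once if a button is forced with more than 30 N (contact force between anything else and cap_a_c0 above 30 N or contact force between anything else and cap_b_c0 above 30 N or contact force between anything else and cap_c_c0 above 30 N).
It fails at once if a button is jabbed: pushed in faster than 0.1 m/s ((contact force between anything else and cap_a_c0 above 0.5 N and velocity of joint any of cap_a, button_a above 0.1 m/s and value of joint button_a below 0.0045 m) or (contact force between anything else and cap_b_c0 above 0.5 N and velocity of joint any of cap_b, button_b above 0.1 m/s and value of joint button_b below 0.0045 m) or (contact force between anything else and cap_c_c0 above 0.5 N and velocity of joint cap_c above 0.1 m/s and value of joint button_c below 0.0045 m)).
It fails at once if a bystander, the pepper mill or the oil tin is knocked over or pushed more than 40 mm (distance of any of pepper_mill_mid, oil_tin_mid, tall_mill_mid, brush_1_mid, brush_2_mid, whetstone_mid, sharpener_mid, pocket_knife_mid from where it was at the start of the episode above 0.04 m or angle between any of pepper_mill_mid, oil_tin_mid, tall_mill_mid, brush_1_mid, brush_2_mid, whetstone_mid, sharpener_mid, pocket_knife_mid's own z axis and vertical above 0.4 rad).
It fails at once if a mill is dropped: it falls faster than 0.5 m/s out of the fingers ((linear speed of mill_a above 0.5 m/s and contact force between the fingers and mill_a below 0.05 N) or (linear speed of mill_b above 0.5 m/s and contact force between the fingers and mill_b below 0.05 N) or (linear speed of mill_c above 0.5 m/s and contact force between the fingers and mill_c below 0.05 N)).
It also fails if it takes over 72 s, if anything falls off the work surface, if the arm or the gripper's body presses on something with over 40 N, if the wrist force passes 120 N, or if a joint passes its speed limit or range.

ROBOT

A 7-joint arm with a two-finger parallel gripper is mounted at the origin on the work surface. World frame = base frame: x ahead of the robot, y to its left, z up, the work surface at z = 0. Lengths are in m, angles in rad, forces in N, time in s.
With the tool pointing down it reaches from about 0.425 to 0.875 m from the base axis. Payload 4.7 kg.
Tool frame: the origin (TCP) lies midway between the tips of the shut fingers; the grasp point (between the pads) lies 19 mm behind it; z points along the fingers, x is the direction in which the jaws open and shut, and the axes are right-handed (so a half turn about z gives the same grasp; the last joint's range is limited). The gripper opens to 87 mm and grips with 3 to 60 N. Pads are 19 mm wide; open, the fingers measure 117 mm over their backs; the gripper's body (75 mm by 190 mm) begins 51 mm behind the grasp point.
Start: joints at [0.014, 0.321, -0.07, 1.45, 0.023, 1.371, -0.057], TCP at [0.65, -0, 0.223] pointing down, gripper open.
Joint ranges: [-2.86, 2.86], [-0.3, 2.09], [-1.38, 1.24], [0.06, 2.45], [-1.56, 4.7], [0.09, 2.05], [-2.69, 2.69]. Speed limits (rad/s): [2.57, 2.57, 3.14, 3.14, 3.14, 3.14, 3.14].

INTERFACE

Orientations are given as a rotation vector (axis times angle).
In Python, from bench import get_state, eyes, ticket gives the robot as it stands.
- The arm moves only by the tool carry_out, never from a script. Its argument "motion" is a list of rows, each a list of 2 entries, a list of its own where there are three numbers: the shift along the world's x, y, z in m, then the turn about the world's z in rad. A call has 1 to 20 rows; each row is the pose to reach, as a shift and turn from the pose commanded when the call began; what a row does not reach only later rows make up. A row lasts 1/10 s, in which the tool goes at most 50 mm and 8.59 degrees, less where a joint would pass 70% of its speed; a pose out of reach is approached as far as the arm can. A call with a gripper value outside its range is refused whole. "grip" is the gripper command: -1 is fully open, 1 is shut, values between are in proportion, set as the call begins (left out, the last holds). The fingers move at their own pace and stop on an object; "squeeze" is the grip in N (left out, the last holds). Time passes only in rows, so rows that repeat a pose let the fingers close. It gives the time, the measured TCP pose, the force and the opening at its end, in the units of the state.
- get_state(): the state, without advancing time (a new reading comes with each control period).
- eyes.get_image(name): name is "scene" or "side" or "wrist"; returns a dict with "pixels" (400x640x3 uint8, blue, green, red), "mtx" (3x3 intrinsics, pixels), "extrinsics" (4x4, takes a point from camera to world coordinates). Camera axes: x right, y down, z forward; pixel columns grow to the right and rows downward; lengths in m; the calibration is good to about 2 mm. A picture is of the moment at which its call begins. There is no depth.
- ticket.close_job(): hands the job in, once; it reports no verdict.
The state is a dict: "time": time; "joint_positions": joint angles; "qd": joint speeds; "joint_torque": joint torques, N m; "position": TCP position; "tool_rot": TCP orientation; "ft_force": force on the tool from outside, world axes, zero at the start; "torque": the same for the moment, N m; "grip_width": opening from 0.0 (shut) to 1.0 (fully open).
Only numpy, scipy, OpenCV 4.12 (cv2) and the standard library are available. Lean on these libraries where they do the work, as an engineer would, in place of code of your own. Each camera call takes 0.05 s, during which the arm holds its last target. There are 200 camera calls.

## Working session

There is one attempt and no reset: what is moved stays moved. The work goes in short steps, Python scripts to look and compute and a tool call to move; the robot and the scene stay as the last step left them, time stands still between calls to the robot, and variables do not carry over. Pictures are saved under pics/ and viewed, about 8 in all and at most 12, crops included, and the job is handed in when it is done.

Besides the shell and the picture viewer there is one more tool, called after ">>>" as name([rows], argument=value, ...), one row to a line, values as JSON. carry_out: Moves the arm, as the interface text tells. Its arguments: {"type":"object","properties":{"motion":{"type":"array","items":{"type":"array"}},"grip":{"type":"number"},"squeeze":{"type":"number"}},"required":["motion"]}

```bash
mkdir -p pics; ls; python3 - <<'E'
from bench import get_state, eyes
import cv2,numpy as np
s=get_state();print(s)
for n in("scene","side","wrist"):
    d=eyes.get_image(n);cv2.imwrite(f"pics/{n}0.png",d["pixels"]);np.savez(f"pics/{n}0.npz",**d)
    print(n,np.round(d["mtx"],1).tolist(),np.round(d["extrinsics"],3).tolist())
E
```

```text
pics
{'time': 0.0, 'joint_positions': array([ 0.01410292,  0.32179497, -0.07009578,  1.45166863,  0.02260554,
        1.37078688, -0.05691405]), 'qd': array([ 0.00089508,  0.00031697, -0.00032336, -0.00201145,  0.00139887,
       -0.00217221,  0.00132288]), 'joint_torque': array([-2.58547143e-04, -4.91284704e+01, -4.03903294e-01, -3.12526345e+01,
       -6.40594075e-02,  4.37659642e-02,  1.61017233e-04]), 'position': array([ 6.49452605e-01, -4.68499479e-05,  2.21482993e-01]), 'tool_rot': array([ 3.14149131e+00,  3.93380934e-05, -2.93408666e-03]), 'ft_force': array([ 0.07596401, -0.49784908, -0.3139416 ]), 'torque': array([-0.00354782, -0.0111702 ,  0.01278036]), 'grip_width': 0.9970258906608099}
scene [[368.6, 0.0, 321.7], [0.0, 368.6, 202.9], [0.0, 0.0, 1.0]] [[-0.219, 0.841, -0.495, 0.982], [0.976, 0.196, -0.098, 0.085], [0.014, -0.505, -0.863, 0.799], [0.0, 0.0, 0.0, 1.0]]
side [[455.1, 0.0, 323.1], [0.0, 455.1, 203.1], [0.0, 0.0, 1.0]] [[-0.963, -0.196, 0.185, 0.376], [-0.269, 0.658, -0.703, 0.676], [0.016, -0.727, -0.686, 0.731], [0.0, 0.0, 0.0, 1.0]]
wrist [[334.9, 0.0, 321.8], [0.0, 334.9, 200.9], [0.0, 0.0, 1.0]] [[1.0, 0.001, -0.002, 0.649], [0.001, -0.968, -0.251, 0.069], [-0.002, 0.251, -0.968, 0.383], [0.0, 0.0, 0.0, 1.0]]
```

View pics/scene0.png

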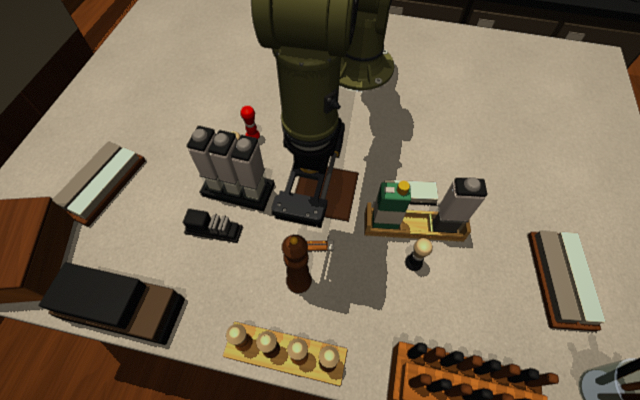

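View pics/side0.png

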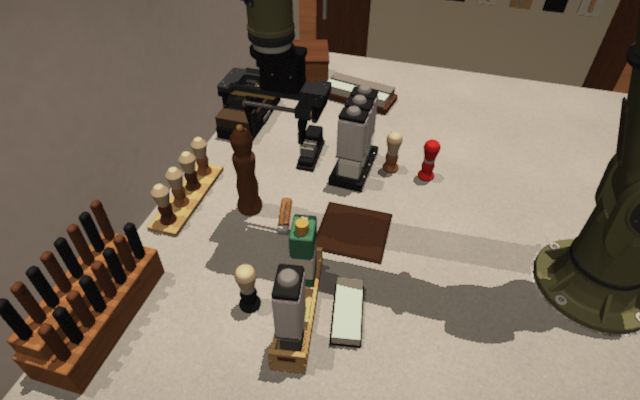

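The scene view shows the dock with three mills near (230,165) with a red look-alike by it, the mat at (340,195) and the crate at (420,215). In the side view the dock is at (355,150), the crate at (300,310) and the mat at (355,232). I'll zoom both.

```bash
cat > h.py <<'E'
import numpy as np,cv2
def load(n): return np.load(f"pics/{n}.npz")
def proj(d,P):
    P=np.atleast_2d(P);E=np.linalg.inv(d["extrinsics"]);c=P@E[:3,:3].T+E[:3,3];u=c@d["mtx"].T
    return u[:,:2]/u[:,2:]
def ray(d,uv):
    v=d["extrinsics"][:3,:3]@np.linalg.inv(d["mtx"])@[uv[0],uv[1],1.];return d["extrinsics"][:3,3],v/np.linalg.norm(v)
def onz(d,uv,z):
    o,v=ray(d,uv);return o+v*(z-o[2])/v[2]
def tri(*obs):
    A=np.zeros((3,3));b=np.zeros(3);R=[ray(d,uv) for d,uv in obs]
    for o,v in R: M=np.eye(3)-np.outer(v,v);A+=M;b+=M@o
    p=np.linalg.solve(A,b);return p,[np.linalg.norm((np.eye(3)-np.outer(v,v))@(p-o)) for o,v in R]
E
python3 - <<'E'
import cv2,numpy as np
a=cv2.imread("pics/scene0.png");b=cv2.imread("pics/side0.png")
def crop(im,x,y,w,h):
    c=cv2.resize(im[y:y+h,x:x+w],(400,300),interpolation=cv2.INTER_CUBIC);c=cv2.convertScaleAbs(c,alpha=1.6,beta=15)
    for i in range(0,w,10):
        cv2.line(c,(int(i*400/w),0),(int(i*400/w),4 if (x+i)%50 else 14),(0,0,255),1)
        if (x+i)%50==0: cv2.putText(c,str(x+i),(int(i*400/w),25),0,.4,(0,0,255))
    for i in range(0,h,10):
        cv2.line(c,(0,int(i*300/h)),(4 if (y+i)%50 else 14,int(i*300/h)),(0,0,255),1)
        if (y+i)%50==0: cv2.putText(c,str(y+i),(15,int(i*300/h)),0,.4,(0,0,255))
    return c
o=np.vstack([np.hstack([crop(a,180,100,120,90+0),crop(b,310,80,160,120)]),np.hstack([crop(a,360,165,140,105),crop(b,200,200,240,180)])])
cv2.imwrite("pics/z1.png",o)
E
```

```text
(no output)
```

View pics/z1.png

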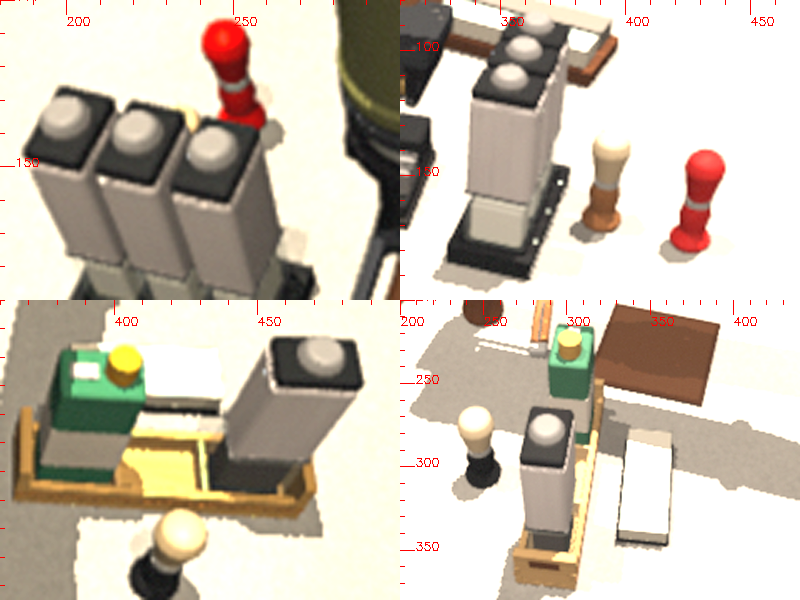

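View pics/wrist0.png

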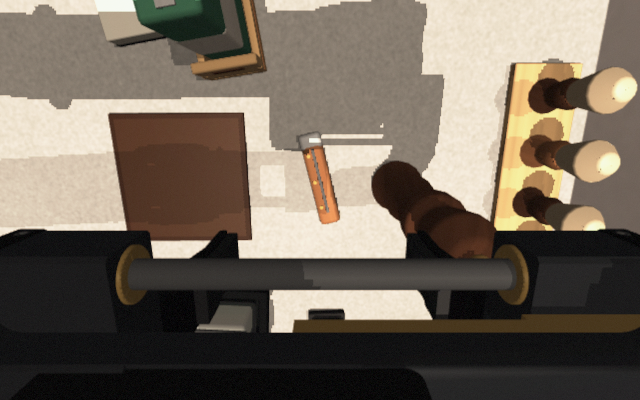

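```bash
python3 - <<'E'
from h import *
a,b,w=load("scene0"),load("side0"),load("wrist0")
np.set_printoptions(precision=4,suppress=True)
for s,t in [((199.5,135.1),(365.2,88)),((221.1,139.3),(359.6,99.2)),((243.6,144.7),(353.6,110.8)),((473,184.6),(287,276.8))]:
    print(*tri((a,s),(b,t)))
print("mat",[onz(w,p,.004)[:2] for p in((109,113),(243,113),(251,239),(125,241))])
print("mat side",[onz(b,p,.004)[:2] for p in((200+613/1.667-240,0),)] and [onz(b,(200+(x-400)/1.667,200+(y-300)/1.667),.004)[:2] for x,y in((623,305),(719,323),(701,404),(596,371))])
print("knife",[onz(w,p,.01)[:2] for p in((308,137),(330,221))])
S=lambda x,y:(180+x/3.333,100+y/3.333);C=lambda x,y:(360+x/2.857,165+(y-300)/2.857)
print("crate end corners outer z=.055 right end",onz(a,C(303,462),.0)[:2], "base corners", [onz(a,C(x,y),0)[:2] for x,y in((15,497),(298,516))])
D=lambda x,y:(200+(x-400)/1.667,200+(y-300)/1.667)
print("crate side base",[onz(b,D(x,y),0)[:2] for x,y in((515,582),(574,587))],"tall mill foot",onz(b,(249,211),0),"brush1 foot",onz(b,(310+(600-400)/2.5,80+225/2.5),0),"brush2 foot",onz(b,D(482,483),0),"sharp",onz(b,(308,163),0), "whet",[onz(b,D(x,y),.02)[:2] for x,y in((625,430),(672,440),(667,540),(618,540))])
print("tallmill",tri((a,(295,241)),(b,(239,128))))
E
```

```text
[ 0.5317 -0.2722  0.1972] [np.float64(0.0026331508114614383), np.float64(0.0026331508114614947)]
[ 0.5332 -0.2231  0.1965] [np.float64(0.0010173809599204368), np.float64(0.0010173809599205031)]
[ 0.5357 -0.173   0.1957] [np.float64(0.0009523353918735627), np.float64(0.0009523353918736573)]
[0.5289 0.2959 0.1974] [np.float64(0.0011679095576072546), np.float64(0.0011679095576074998)]
mat [array([0.4153, 0.0703]), array([0.5623, 0.0704]), array([ 0.5633, -0.0766]), array([ 0.4108, -0.0794])]
mat side [array([ 0.5482, -0.0761]), array([ 0.4133, -0.0788]), array([0.4114, 0.0682]), array([0.5503, 0.0526])]
knife [array([0.6335, 0.0449]), array([ 0.6583, -0.0517])]
crate end corners outer z=.055 right end [0.4964 0.3508] base corners [array([0.5849, 0.1148]), array([0.549, 0.348])]
crate side base [array([0.5509, 0.3455]), array([0.4921, 0.3341])] tall mill foot [0.7285 0.0009 0.    ] brush1 foot [ 0.4428 -0.2394  0.    ] brush2 foot [0.6274 0.2462 0.    ] sharp [ 0.6508 -0.2068  0.    ] whet [array([0.4887, 0.1448]), array([0.4332, 0.1434]), array([0.412 , 0.2687]), array([0.4605, 0.2827])]
tallmill (array([ 0.7328, -0.0098,  0.2176]), [np.float64(0.0011493361873182342), np.float64(0.0011493361873180458)])
```

The wrist view shows the mat, knife and tall mill. The two views agree to within 1–3 mm, so I'll shut the fingers and hover over the nearest button.

>>> carry_out([
  [[0,0,0.03],0],
  [[-0.01,-0.015,0.07],0],
  [[-0.04,-0.05,0.08],0],
  [[-0.07,-0.09,0.08],0],
  [[-0.1,-0.13,0.08],0],
  [[-0.112,-0.165,0.07],0],
  [[-0.1145,-0.173,0.05],0],
  [[-0.1145,-0.173,0.025],0],
  [[-0.1145,-0.173,0.01],0],
  [[-0.1145,-0.173,0],0],
  [[-0.1145,-0.173,-0.005],0],
  [[-0.1145,-0.173,-0.008],0],
  [[-0.1145,-0.173,-0.008],0],
  [[-0.1145,-0.173,-0.008],0],
], grip=1, squeeze=25)

```text
time: 1.55
position: [0.5361, -0.173, 0.2154]
tool_rot: [3.141, 0.001, 0.002]
ft_force: [-0.1, 0.4, 0.3]
grip_width: 0.004
```

>>> carry_out([
  [[0,0,-0.002],0],
  [[0,0,-0.004],0],
  [[0,0,-0.006],0],
  [[0,0,-0.007],0],
  [[0,0,-0.008],0],
  [[0,0,-0.009],0],
  [[0,0,-0.01],0],
  [[0,0,-0.011],0],
  [[0,0,-0.012],0],
  [[0,0,-0.012],0],
  [[0,0,-0.012],0],
])

```text
time: 2.65
position: [0.5356, -0.173, 0.2027]
tool_rot: [3.141, 0.0, 0.0]
ft_force: [-0.2, -0.5, 1.8]
grip_width: 0.004
```

>>> carry_out([
  [[0,0,-0.0007],0],
  [[0,0,-0.0014],0],
  [[0,0,-0.0014],0],
  [[0,0,-0.0014],0],
])

```text
time: 3.05
position: [0.5355, -0.173, 0.2012]
tool_rot: [3.142, -0.0, 0.0]
ft_force: [-0.5, 0.1, 2.0]
grip_width: 0.005
```

Both readings are low (about 2 N at 2–4 mm deep), so this one is soft. Next is the middle button.

>>> carry_out([
  [[0,0,0.006],0],
  [[0,0,0.018],0],
  [[-0.001,-0.02,0.022],0],
  [[-0.002,-0.042,0.02],0],
  [[-0.002,-0.05,0.015],0],
  [[-0.002,-0.05,0.01],0],
  [[-0.002,-0.05,0.007],0],
  [[-0.002,-0.05,0.005],0],
  [[-0.002,-0.05,0.004],0],
  [[-0.002,-0.05,0.003],0],
  [[-0.002,-0.05,0.002],0],
  [[-0.002,-0.05,0.0015],0],
  [[-0.002,-0.05,0.0015],0],
  [[-0.002,-0.05,0.0015],0],
])

```text
time: 4.45
position: [0.5338, -0.2231, 0.2033]
tool_rot: [3.141, 0.0, 0.002]
ft_force: [-0.1, 1.5, 4.8]
grip_width: 0.007
```

>>> carry_out([
  [[0,0,-0.0007],0],
  [[0,0,-0.001],0],
  [[0,0,-0.001],0],
  [[0,0,-0.001],0],
])

```text
time: 4.85
position: [0.534, -0.2231, 0.2025]
tool_rot: [3.141, 0.0, 0.002]
ft_force: [-1.3, 1.5, 6.4]
grip_width: 0.008
```

The middle button is stiffening (6.4 N at about 2.5 mm), so it's the healthy one. I'll press on slowly through the snap.

>>> carry_out([
  [[0,0,-0.0005],0],
  [[0,0,-0.001],0],
  [[0,0,-0.0015],0],
  [[0,0,-0.002],0],
  [[0,0,-0.0025],0],
  [[0,0,-0.003],0],
  [[0,0,-0.003],0],
  [[0,0,-0.003],0],
])

```text
time: 5.65
position: [0.5336, -0.223, 0.1988]
tool_rot: [3.142, 0.0, 0.0]
ft_force: [-0.4, 0.6, 4.3]
grip_width: 0.004
```

>>> carry_out([
  [[0,0,-0.0007],0],
  [[0,0,-0.0007],0],
  [[0,0,0.003],0],
  [[0,0,0.01],0],
  [[0,0,0.03],0],
  [[0,0,0.045],0],
  [[0,0,0.05],0],
])

```text
time: 6.35
position: [0.5342, -0.2236, 0.2506]
tool_rot: [3.14, -0.0, 0.004]
ft_force: [0.8, -0.1, 0.2]
grip_width: 0.002
```

>>> carry_out([
  [[0,0,0],-0.02],
  [[0,0,0],-0.04],
  [[0,0,0],-0.04],
  [[0,0,0],-0.04],
  [[0,0,0],-0.04],
  [[0,0,0],-0.04],
  [[0,0,0],-0.04],
  [[0,0,0],-0.04],
], grip=-1)

```text
time: 7.15
position: [0.5336, -0.223, 0.2487]
tool_rot: [3.141, -0.063, 0.0]
ft_force: [-0.8, 1.0, 0.0]
grip_width: 0.648
```

>>> carry_out([
  [[0,0,-0.015],-0.04],
  [[0,0,-0.03],-0.04],
  [[0,0,-0.045],-0.04],
  [[0,0,-0.06],-0.04],
  [[0,0,-0.075],-0.04],
  [[0,0,-0.09],-0.04],
  [[0,0,-0.1],-0.04],
  [[0,0,-0.1],-0.04],
  [[0,0,-0.1],-0.04],
])

```text
time: 8.05
position: [0.5337, -0.2231, 0.1488]
tool_rot: [3.139, -0.126, 0.0]
ft_force: [-0.3, -0.2, 0.0]
grip_width: 1.004
```

I counted the turn twice (yaw is now −0.08), so I'll turn back by 0.04 and then close.

>>> carry_out([
  [[0,0,0],0.02],
  [[0,0,0],0.04],
  [[0,0,0],0.04],
])

```text
time: 8.35
position: [0.5339, -0.2232, 0.1493]
tool_rot: [3.141, -0.062, 0.002]
ft_force: [-0.7, 0.1, 0.1]
grip_width: 0.994
```

>>> carry_out([
  [[0,0,0],0],
  [[0,0,0],0],
  [[0,0,0],0],
  [[0,0,0],0],
  [[0,0,0],0],
  [[0,0,0],0],
  [[0,0,0],0],
  [[0,0,0],0],
], grip=1, squeeze=25)

```text
time: 9.15
position: [0.5336, -0.223, 0.1487]
tool_rot: [3.141, -0.063, 0.001]
ft_force: [0.6, 0.1, -0.6]
grip_width: 0.713
```

>>> carry_out([
  [[0,0,0.005],0],
  [[0,0,0.012],0],
  [[0,0,0.02],0],
  [[0,0,0.03],0],
  [[0,0,0.05],0],
  [[0,0,0.08],0],
  [[0,0,0.11],0],
  [[0,0,0.14],0],
  [[0,0,0.17],0],
  [[0,0,0.2],0],
  [[0,0,0.215],0],
  [[0,0,0.22],0],
  [[0,0,0.22],0],
])

```text
time: 10.45
position: [0.5335, -0.2232, 0.3695]
tool_rot: [3.14, -0.063, 0.002]
ft_force: [-1.0, -0.7, -1.7]
grip_width: 0.712
```

>>> carry_out([
  [[0,0.01,0],0],
  [[-0.005,0.035,0],0],
  [[-0.01,0.065,0],0],
  [[-0.02,0.1,0],0],
  [[-0.03,0.135,0],0],
  [[-0.035,0.17,0],0],
  [[-0.04,0.195,0],0.02],
  [[-0.045,0.213,-0.01],0.04],
  [[-0.0465,0.22,-0.03],0.04],
  [[-0.0465,0.22,-0.06],0.04],
  [[-0.0465,0.22,-0.09],0.04],
  [[-0.0465,0.22,-0.12],0.04],
  [[-0.0465,0.22,-0.15],0.04],
  [[-0.0465,0.22,-0.175],0.04],
  [[-0.0465,0.22,-0.195],0.04],
  [[-0.0465,0.22,-0.205],0.04],
  [[-0.0465,0.22,-0.21],0.04],
  [[-0.0465,0.22,-0.21],0.04],
])

```text
time: 12.25
position: [0.4868, -0.003, 0.1585]
tool_rot: [3.141, 0.0, -0.001]
ft_force: [0.3, -0.6, -1.6]
grip_width: 0.711
```

```bash
python3 - <<'E'
from bench import get_state, eyes
import cv2,numpy as np
s=get_state();print(s["position"],s["ft_force"],s["grip_width"])
o=[]
for n in("side","wrist"):
    d=eyes.get_image(n);np.savez(f"pics/{n}1.npz",**d)
    o.append(d["pixels"])
cv2.imwrite("pics/m1.png",np.vstack([o[0][50:350],o[1][0:300]]))
E
```

```text
[ 0.4868409  -0.00297738  0.15845917] [ 0.2778622  -0.60576175 -1.55435136] 0.7111508365686007
```

View pics/m1.png

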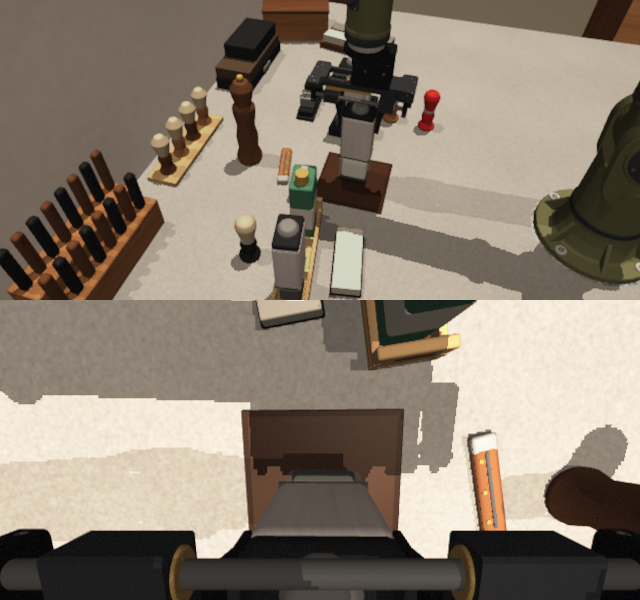

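The mill is held upright over the mat, and the other things in view look undisturbed. Now I'll lower it until contact.

>>> carry_out([
  [[0,0,-0.004],0],
  [[0,0,-0.008],0],
  [[0,0,-0.011],0],
  [[0,0,-0.0125],0],
  [[0,0,-0.0135],0],
  [[0,0,-0.014],0],
  [[0,0,-0.014],0],
])

```text
time: 13.05
position: [0.4871, -0.003, 0.1447]
tool_rot: [3.142, -0.0, 0.0]
ft_force: [0.6, 0.6, -1.9]
grip_width: 0.713
```

>>> carry_out([
  [[0,0,-0.0005],0],
  [[0,0,-0.001],0],
  [[0,0,-0.001],0],
])

```text
time: 13.35
position: [0.4874, -0.0031, 0.1445]
tool_rot: [3.141, -0.0, 0.002]
ft_force: [-0.9, 0.1, 4.6]
grip_width: 0.71
```

>>> carry_out([
  [[0,0,0],0],
  [[0,0,0],0],
  [[0,0,0],0],
  [[0,0,0],0],
  [[0,0,0],0],
  [[0,0,0],0],
  [[0,0,0],0],
  [[0,0,0.01],0],
  [[0,0,0.03],0],
  [[0,0,0.06],0],
  [[0,0,0.09],0],
], grip=-1)

```text
time: 14.45
position: [0.4868, -0.003, 0.2352]
tool_rot: [-3.142, -0.0, 0.0]
ft_force: [0.2, 0.2, 1.1]
grip_width: 1.003
```

>>> carry_out([
  [[0,0,0.03],0.14],
  [[0.01,0.01,0.06],0.28],
  [[0.03,0.03,0.09],0.42],
  [[0.06,0.055,0.11],0.56],
  [[0.09,0.085,0.116],0.7],
  [[0.12,0.115,0.116],0.84],
  [[0.15,0.145,0.116],0.98],
  [[0.18,0.17,0.116],1.12],
  [[0.21,0.195,0.116],1.26],
  [[0.23,0.215,0.116],1.4],
  [[0.24,0.226,0.116],1.5],
  [[0.243,0.229,0.116],1.571],
  [[0.243,0.229,0.116],1.571],
  [[0.243,0.229,0.116],1.571],
  [[0.243,0.229,0.116],1.571],
  [[0.243,0.229,0.116],1.571],
])

```text
time: 16.05
position: [0.7299, 0.2253, 0.3505]
tool_rot: [2.222, 2.22, 0.001]
ft_force: [-0.4, 0.3, -0.4]
grip_width: 0.999
```

```bash
python3 - <<'E'
from bench import get_state, eyes
import cv2,numpy as np
s=get_state();print(s["position"],s["tool_rot"],s["grip_width"],np.abs(s["qd"]).max())
d=eyes.get_image("wrist");np.savez("pics/w2.npz",**d);cv2.imwrite("pics/w2.png",d["pixels"]);print(np.round(d["extrinsics"],3))
E
```

```text
[0.72989894 0.22534699 0.35049978] [2.22223929e+00 2.21962863e+00 1.00372648e-03] 0.9991086625731135 0.002723938985495833
[[ 0.001  0.968  0.253  0.661]
 [ 1.    -0.001  0.001  0.226]
 [ 0.001  0.253 -0.968  0.512]
 [ 0.     0.     0.     1.   ]]
```

View pics/w2.png

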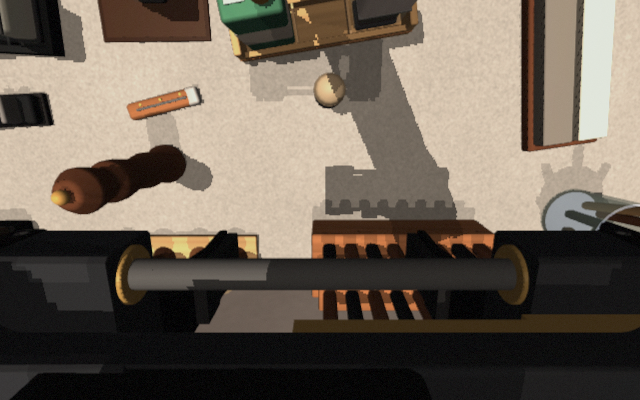

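The wrist camera looks back past the gripper, so the crate is only at the top edge. I'll move back 0.12 m and take two views.

>>> carry_out([
  [[-0.02,0,0],0],
  [[-0.06,0,0],0],
  [[-0.1,0.0,0],0],
  [[-0.12,0,0],0],
  [[-0.12,0,0],0],
  [[-0.12,0,0],0],
  [[-0.12,0,0],0],
])

```text
time: 16.8
position: [0.6109, 0.2253, 0.3495]
tool_rot: [2.222, 2.22, 0.0]
ft_force: [-0.2, 0.0, 0.5]
grip_width: 1.003
```

```bash
cat > snap.py <<'E'
import sys,cv2,numpy as np
from bench import get_state, eyes
n=sys.argv[1];s=get_state();print(s["position"],s["tool_rot"],s["grip_width"],np.abs(s["qd"]).max())
d=eyes.get_image("wrist");np.savez(f"pics/{n}.npz",**d)
E
python3 snap.py w3
```

```text
[0.61089315 0.2253066  0.34950458] [2.22246762e+00 2.21990704e+00 1.81852857e-04] 1.0028442272016551 0.01756916005965536
```

>>> carry_out([
  [[-0.01,0.02,0],0],
  [[-0.03,0.05,0],0],
  [[-0.04,0.07,0],0],
  [[-0.04,0.07,0],0],
  [[-0.04,0.07,0],0],
  [[-0.04,0.07,0],0],
])

```text
time: 17.45
position: [0.5714, 0.2943, 0.3491]
tool_rot: [2.224, 2.218, -0.001]
ft_force: [0.1, 0.0, -0.1]
grip_width: 0.998
```

```bash
python3 snap.py w4; python3 - <<'E'
from h import *
o=[]
for n in("w3","w4"):
    d=load(n);P=proj(d,[.54,.226,.03])[0].astype(int);print(n,P)
    x0=int(np.clip(P[0]-140,0,360));y0=int(np.clip(P[1]-105,0,190));c=cv2.resize(d["pixels"][y0:y0+210,x0:x0+280],None,fx=2.857,fy=2.857)[:300*2,:800]
    print(x0,y0,c.shape)
    c=cv2.convertScaleAbs(c,alpha=1.3,beta=10)
    for v in range(0,280,20):cv2.line(c,(int(v*2.857),0),(int(v*2.857),6),(0,0,255));cv2.putText(c,str(x0+v),(int(v*2.857),18),0,.35,(0,0,255))
    for v in range(0,210,20):cv2.putText(c,str(y0+v),(0,int(v*2.857)+4),0,.35,(0,0,255))
    cv2.imwrite(f"pics/{n}c.png",c)
E
```

```text
[0.57140706 0.29428503 0.34910701] [ 2.22366236e+00  2.21834738e+00 -1.33728063e-03] 0.9984422265079128 0.009135120078784557
w3 [321 112]
181 7 (600, 800, 3)
w4 [272 141]
132 36 (600, 800, 3)
```

View pics/w3c.png

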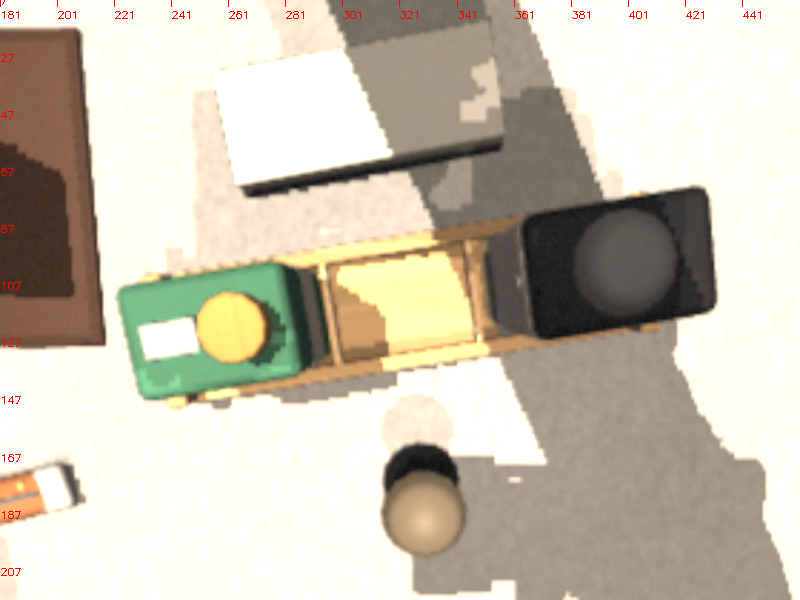

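View pics/w4c.png

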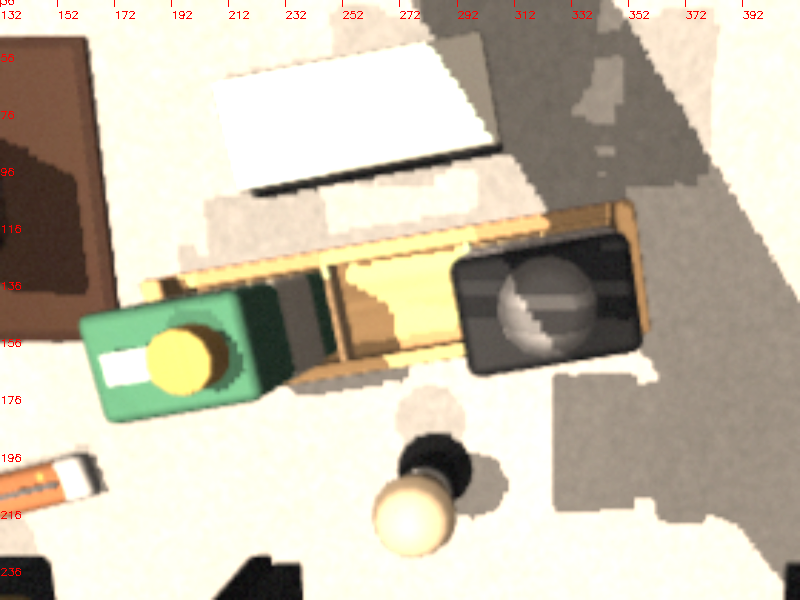

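Both views show the empty bay clearly between the dividers (w3 crop: left divider x≈325–340, right about 470–490; walls at y≈240 and 360). The tin and pepper mill stand in place. I'll measure the edges with profiles.

```bash
python3 - <<'E'
from h import *
C=np.array([.54,.226]);psi=.153
ex=np.array([np.cos(psi),np.sin(psi)]);ey=np.array([-ex[1],ex[0]])
def prof(d,base,dir,ss,z):
    P=np.c_[base+np.outer(ss,dir),np.full(len(ss),z)];uv=proj(d,P).astype(np.float32)
    im=cv2.cvtColor(d["pixels"],cv2.COLOR_BGR2LAB).astype(np.float32)
    return cv2.remap(im,uv[None,:,0],uv[None,:,1],cv2.INTER_LINEAR)[0]
for n in("w3","w4"):
    d=load(n);ss=np.arange(-.045,.0451,.002)
    print(n,"across x, b-channel; s mm:",(ss*1000).astype(int).tolist())
    for t in((-.02,0,.02) if n=="w3" else (-.02,-.005)):
        p=prof(d,C+t*ey,ex,ss,.03);print(t,(p[:,2]-128).astype(int).tolist());print("  L",p[:,0].astype(int).tolist())
    ss=np.arange(-.05,.0501,.002);print("along y",(ss*1000).astype(int).tolist())
    for t in(-.015,0,.015):
        p=prof(d,C+t*ex,ey,ss,.03);print(t,"L",p[:,0].astype(int).tolist())
E
```

```text
w3 across x, b-channel; s mm: [-45, -43, -40, -38, -36, -34, -32, -30, -28, -26, -24, -22, -20, -18, -16, -14, -12, -10, -8, -6, -4, -2, 0, 1, 3, 5, 7, 9, 11, 13, 15, 17, 19, 21, 23, 25, 27, 29, 31, 33, 35, 37, 39, 41, 43, 45]
-0.02 [11, 11, 12, 11, 11, 12, 11, 19, 39, 40, 39, 28, 29, 39, 40, 40, 40, 40, 40, 37, 33, 31, 29, 29, 29, 29, 29, 29, 29, 29, 28, 28, 22, 20, 19, 23, 28, 28, 22, 8, 8, 7, 10, 13, 13, 13]
  L [177, 178, 181, 185, 185, 185, 187, 191, 215, 213, 196, 122, 134, 210, 224, 223, 222, 214, 210, 190, 163, 147, 136, 136, 130, 131, 132, 133, 133, 132, 130, 128, 100, 86, 78, 99, 130, 133, 115, 111, 119, 119, 161, 216, 215, 213]
0 [11, 11, 11, 11, 12, 11, 11, 15, 37, 40, 39, 27, 24, 38, 40, 40, 40, 40, 40, 40, 40, 40, 40, 40, 40, 41, 41, 41, 41, 40, 40, 41, 39, 39, 34, 38, 41, 40, 30, 8, 12, 13, 13, 13, 12, 12]
  L [180, 178, 178, 183, 186, 184, 185, 163, 188, 207, 206, 123, 108, 202, 223, 224, 222, 217, 211, 210, 211, 215, 212, 208, 214, 219, 221, 221, 221, 220, 219, 207, 192, 191, 161, 193, 215, 217, 181, 130, 205, 216, 214, 215, 213, 191]
0.02 [6, 6, 6, 7, 6, 8, 8, 12, 2
[... 2680 characters left out ...]
 21, 25, 35, 120, 108, 58, 63, 125, 169, 216, 220, 220, 219, 220, 220, 220, 219, 220, 220, 219, 220, 220, 220, 220, 220, 220, 220, 221, 221, 221, 221, 221, 221, 221, 206, 119, 51, 22, 25, 34, 25, 20, 24, 31, 25, 19, 12]
0 L [58, 58, 55, 36, 24, 22, 40, 135, 104, 56, 61, 123, 132, 130, 132, 129, 129, 130, 130, 129, 128, 170, 211, 213, 214, 213, 207, 205, 205, 206, 205, 203, 203, 203, 205, 205, 205, 181, 79, 35, 56, 65, 66, 66, 66, 64, 64, 65, 65, 60, 83]
0.015 L [57, 59, 57, 40, 23, 20, 34, 139, 108, 54, 66, 116, 124, 119, 121, 126, 125, 125, 127, 124, 126, 143, 200, 213, 212, 205, 204, 209, 211, 214, 209, 207, 210, 211, 215, 215, 215, 182, 87, 39, 56, 65, 64, 65, 62, 59, 59, 58, 83, 96, 112]
```

>>> carry_out([
  [[0,-0.02,0],0],
  [[0,-0.055,0],0],
  [[0,-0.095,0],0],
  [[-0.005,-0.135,0],0],
  [[-0.01,-0.175,0],0],
  [[-0.013,-0.215,0],0],
  [[-0.013,-0.25,0],0],
  [[-0.013,-0.28,0],0],
  [[-0.013,-0.295,0],0],
  [[-0.013,-0.299,0],0],
  [[-0.013,-0.299,0],0],
  [[-0.013,-0.299,0],0],
  [[-0.013,-0.299,0],0],
])

```text
time: 18.8
position: [0.5571, -0.001, 0.3497]
tool_rot: [-2.217, -2.225, -0.001]
ft_force: [-0.1, -0.1, 0.7]
grip_width: 1.0
```

```bash
python3 snap.py w5; python3 - <<'E'
from h import *
d=load("w5");P=proj(d,[.487,-.003,.189])[0].astype(int);print(P)
x0=int(np.clip(P[0]-100,0,440));y0=int(np.clip(P[1]-75,0,250));c=cv2.resize(d["pixels"][y0:y0+150,x0:x0+200],None,fx=4,fy=4)
print(x0,y0);c=cv2.convertScaleAbs(c,alpha=1.6,beta=15)
for X in((.456,-.024),(.518,-.024),(.518,.018),(.456,.018),(.487,-.003)):
    q=(proj(d,[*X,.189])[0]-[x0,y0])*4;cv2.circle(c,tuple(int(v) for v in q),3,(0,0,255),-1)
cv2.imwrite("pics/w5c.png",c)
E
```

```text
[ 0.55708801 -0.00097545  0.34965575] [-2.21739949e+00 -2.22476660e+00 -8.04695224e-04] 1.0001117372450283 0.005659424232072315
[318 112]
218 37
```

View pics/w5c.png

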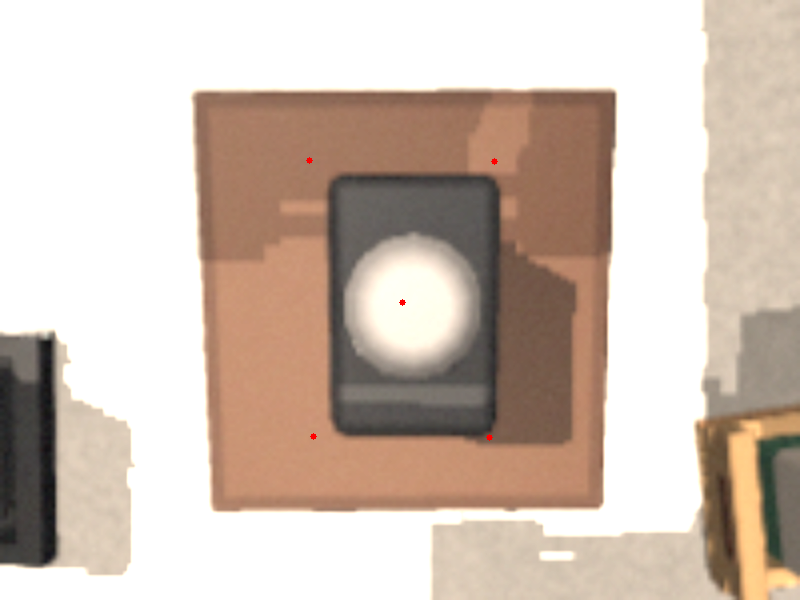

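```bash
python3 - <<'E'
from h import *
np.set_printoptions(precision=4,suppress=True)
d=load("w5");q=lambda x,y:(218+x/4,37+y/4)
m=[onz(d,q(*p),.004)[:2] for p in((193,92),(615,92),(603,507),(213,511))];print("mat",*m,np.mean(m,0))
for z in(.189,.167):
    m=[onz(d,q(*p),z)[:2] for p in((330,177),(498,177),(494,435),(336,435))];print(z,*m,np.mean(m,0))
print("dome",onz(d,q(412,306),.193)[:2],"cam",d["extrinsics"][:3,3])
from bench import get_state
print(get_state()["position"],get_state()["time"])
E
```

```text
mat [ 0.4149 -0.0782] [0.4143 0.0706] [0.5613 0.0722] [ 0.5634 -0.0762] [ 0.4885 -0.0029]
0.189 [ 0.4595 -0.0194] [0.4593 0.0188] [0.5174 0.019 ] [ 0.5176 -0.0187] [ 0.4884 -0.0001]
0.167 [ 0.4575 -0.0207] [0.4573 0.0201] [0.5194 0.0203] [ 0.5196 -0.0199] [ 0.4885 -0.0001]
dome [ 0.4878 -0.0007] cam [ 0.488  -0.0006  0.5112]
[ 0.557  -0.0013  0.3496] 18.85
```

The mill stands upright at about (0.487, 0.000) with its depth along x. Now I'll regrip it across its width.

>>> carry_out([
  [[-0.02,0.002,0],0],
  [[-0.045,0.002,-0.01],0],
  [[-0.065,0.002,-0.02],0],
  [[-0.07,0.002,-0.045],0],
  [[-0.07,0.002,-0.075],0],
  [[-0.07,0.002,-0.105],0],
  [[-0.07,0.002,-0.135],0],
  [[-0.07,0.002,-0.16],0],
  [[-0.07,0.002,-0.185],0],
  [[-0.07,0.002,-0.2],0],
  [[-0.07,0.002,-0.205],0],
  [[-0.07,0.002,-0.205],0],
  [[-0.07,0.002,-0.205],0],
])

```text
time: 20.15
position: [0.4877, -0.0007, 0.1457]
tool_rot: [2.22, 2.222, 0.002]
ft_force: [-0.1, 0.1, 0.5]
grip_width: 1.002
```

>>> carry_out([
  [[0,0,0],0],
  [[0,0,0],0],
  [[0,0,0],0],
  [[0,0,0],0],
  [[0,0,0],0],
  [[0,0,0],0],
  [[0,0,0],0],
  [[0,0,0],0],
  [[0,0,0],0],
  [[0,0,0],0],
], grip=1, squeeze=25)

```text
time: 21.15
position: [0.487, -0.001, 0.1446]
tool_rot: [-2.221, -2.222, -0.0]
ft_force: [0.4, -0.9, 0.5]
grip_width: 0.481
```

>>> carry_out([
  [[0,0,0.005],0],
  [[0,0,0.02],0],
  [[0,0,0.045],0],
  [[0,0,0.075],0],
  [[0,0,0.11],0],
  [[0,0,0.145],0],
  [[0,0,0.18],0],
  [[0,0,0.21],0],
  [[0,0,0.23],0],
  [[0,0,0.24],0],
  [[0,0,0.24],0],
])

```text
time: 22.25
position: [0.4874, -0.0009, 0.3856]
tool_rot: [2.22, 2.221, 0.002]
ft_force: [-0.3, -0.5, -2.5]
grip_width: 0.483
```

>>> carry_out([
  [[0,0.01,0],-0.05],
  [[0.005,0.03,0],-0.15],
  [[0.01,0.055,0],-0.28],
  [[0.02,0.085,0],-0.42],
  [[0.027,0.115,0],-0.56],
  [[0.035,0.145,0],-0.7],
  [[0.042,0.175,0],-0.84],
  [[0.047,0.2,0],-0.98],
  [[0.05,0.215,0],-1.12],
  [[0.052,0.224,0],-1.26],
  [[0.0527,0.227,0],-1.37],
  [[0.0527,0.227,0],-1.418],
  [[0.0527,0.227,0],-1.418],
  [[0.0527,0.227,0],-1.418],
  [[0.0527,0.227,0],-1.418],
  [[0.0527,0.227,0],-1.418],
  [[0.0527,0.227,0],-1.418],
])

```text
time: 23.95
position: [0.5397, 0.2258, 0.3847]
tool_rot: [3.132, 0.24, 0.0]
ft_force: [0.6, 0.5, -2.4]
grip_width: 0.483
```

```bash
python3 - <<'E'
from h import *
from bench import get_state, eyes
from scipy.spatial.transform import Rotation as R
s=get_state();print(s["position"],s["tool_rot"],R.from_rotvec(s["tool_rot"]).as_matrix()[:,0],R.from_rotvec(s["tool_rot"]).as_matrix()[:,2],s["joint_positions"])
o=[]
for n,(x,y,w,h) in(("side",(200,130,266,200)),("scene",(340,120,266,200))):
    d=eyes.get_image(n);np.savez(f"pics/{n}6.npz",**d);o.append(cv2.convertScaleAbs(cv2.resize(d["pixels"][y:y+h,x:x+w],(400,300)),alpha=1.5,beta=10))
cv2.imwrite("pics/m6.png",np.hstack(o))
E
```

```text
[0.53970787 0.22584438 0.38465737] [3.13234500e+00 2.40270153e-01 6.79239548e-05] [9.88301164e-01 1.52514945e-01 3.95923290e-05] [ 4.66390908e-05 -4.26262404e-05 -9.99999998e-01] [-0.12382022  0.17676115 -0.37758586  1.32016832  0.06517477  1.65668036
 -0.33734256]
```

View pics/m6.png

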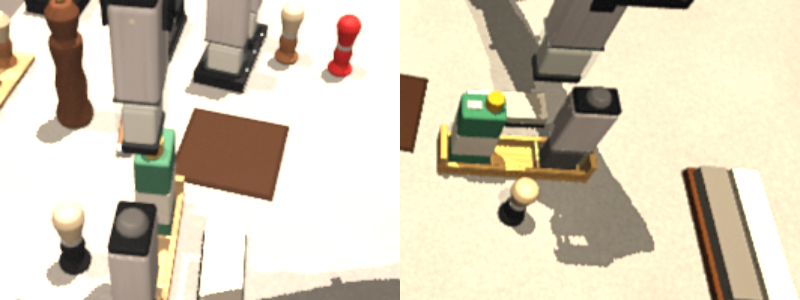

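The mill hangs straight above the bay, aligned in yaw. I'll descend to just above the crate walls and check the force.

>>> carry_out([
  [[0,0.0004,-0.01],0],
  [[0,0.0004,-0.03],0],
  [[0,0.0004,-0.05],0],
  [[0,0.0004,-0.07],0],
  [[0,0.0004,-0.09],0],
  [[0,0.0004,-0.11],0],
  [[0,0.0004,-0.13],0],
  [[0,0.0004,-0.15],0],
  [[0,0.0004,-0.17],0],
  [[0,0.0004,-0.185],0],
  [[0,0.0004,-0.195],0],
  [[0,0.0004,-0.2],0],
  [[0,0.0004,-0.2],0],
])

```text
time: 25.35
position: [0.5396, 0.2263, 0.1843]
tool_rot: [3.132, 0.24, -0.001]
ft_force: [0.3, 0.1, -3.1]
grip_width: 0.483
```

>>> carry_out([
  [[0,0,-0.003],0],
  [[0,0,-0.006],0],
  [[0,0,-0.009],0],
  [[0,0,-0.012],0],
  [[0,0,-0.015],0],
  [[0,0,-0.018],0],
  [[0,0,-0.021],0],
  [[0,0,-0.021],0],
])

```text
time: 26.15
position: [0.5394, 0.2262, 0.1631]
tool_rot: [3.132, 0.24, -0.001]
ft_force: [-0.1, -0.9, -2.0]
grip_width: 0.483
```

The foot is inside the walls with no contact force. Continuing to the floor.

>>> carry_out([
  [[0,0,-0.003],0],
  [[0,0,-0.006],0],
  [[0,0,-0.009],0],
  [[0,0,-0.011],0],
  [[0,0,-0.0125],0],
  [[0,0,-0.0135],0],
  [[0,0,-0.0142],0],
  [[0,0,-0.0142],0],
])

```text
time: 26.95
position: [0.5397, 0.2264, 0.1494]
tool_rot: [3.132, 0.24, 0.0]
ft_force: [0.4, -0.5, -2.6]
grip_width: 0.48
```

>>> carry_out([
  [[0,0,-0.0004],0],
  [[0,0,-0.0008],0],
  [[0,0,-0.0008],0],
])

```text
time: 27.25
position: [0.5397, 0.2264, 0.1487]
tool_rot: [-3.132, -0.24, -0.0]
ft_force: [0.1, -0.2, -1.0]
grip_width: 0.481
```

>>> carry_out([
  [[0,0,-0.0004],0],
  [[0,0,-0.0008],0],
  [[0,0,-0.0008],0],
])

```text
time: 27.55
position: [0.5398, 0.2264, 0.1487]
tool_rot: [3.132, 0.24, 0.001]
ft_force: [-1.5, -0.8, 4.9]
grip_width: 0.481
```

The foot is on the floor (4.9 N at the expected height). I'll release and rise.

>>> carry_out([
  [[0,0,0],0],
  [[0,0,0],0],
  [[0,0,0],0],
  [[0,0,0],0],
  [[0,0,0],0],
  [[0,0,0],0],
  [[0,0,0],0],
  [[0,0,0],0],
  [[0,0,0.01],0],
  [[0,0,0.025],0],
  [[0,0,0.05],0],
  [[0,0,0.08],0],
  [[0,0,0.115],0],
  [[0,0,0.15],0],
  [[0,0,0.185],0],
  [[0,0,0.21],0],
  [[0,0,0.22],0],
], grip=-1)

```text
time: 29.25
position: [0.5404, 0.2271, 0.3727]
tool_rot: [-3.13, -0.24, -0.01]
ft_force: [-0.2, 0.1, 0.4]
grip_width: 1.004
```

>>> carry_out([
  [[0,-0.02,0],0],
  [[0,-0.045,0],0],
  [[0,-0.06,0],0],
  [[0,-0.07,0],0],
  [[0,-0.07,0],0],
  [[0,-0.07,0],0],
])

```text
time: 29.85
position: [0.5395, 0.1572, 0.3678]
tool_rot: [-3.132, -0.241, 0.0]
ft_force: [-0.3, -0.4, -0.5]
grip_width: 0.997
```

```bash
python3 snap.py w7; python3 - <<'E'
from h import *
from bench import eyes
o=[]
for n,(x,y,w,h) in(("side",(200,60,320,300)),("scene",(170,90,320,300))):
    d=eyes.get_image(n);np.savez(f"pics/{n}7.npz",**d);o.append(cv2.resize(d["pixels"][y:y+h,x:x+w],(400,375)))
w=load("w7")["pixels"][0:200,100:580];w=cv2.resize(w,(540,225))
c=np.zeros((600,800,3),np.uint8);c[:375]=np.hstack(o);c[375:,:540]=w
cv2.imwrite("pics/m7.png",cv2.convertScaleAbs(c,alpha=1.5,beta=10))
E
```

```text
[0.53951062 0.15723186 0.36777248] [-3.13156860e+00 -2.41148786e-01  2.27900458e-04] 0.997395274594616 0.011648275544215103
```

View pics/m7.png

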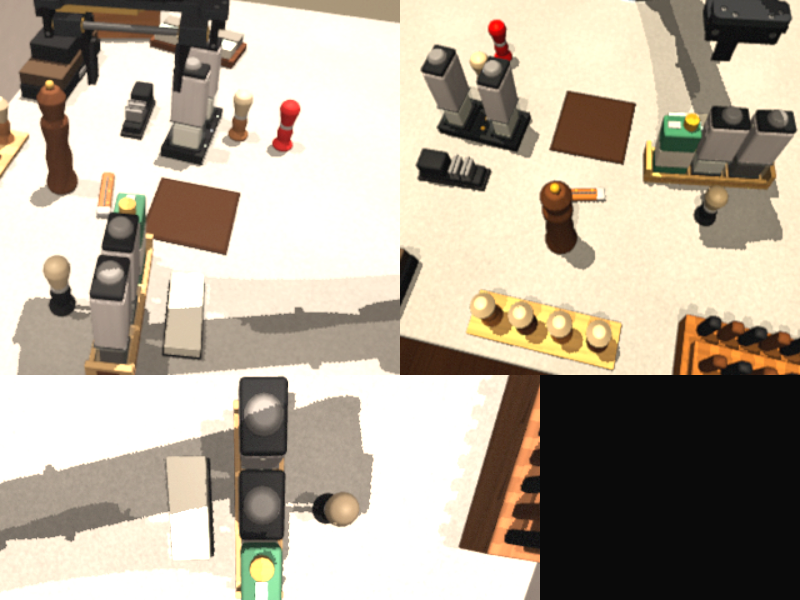

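The mill stands in the middle bay, level with the pepper mill. The soft mills and the bystanders are in place, and the gripper is clear. One numeric check, then I'll hand in.

```bash
python3 - <<'E'
from h import *
from bench import ticket,get_state
a,b,w=load("scene7"),load("side7"),load("w7")
p,r=tri((a,(436.4,181.2)),(b,(296,242.4)));print("dome",p.round(4),np.round(r,4))
print("wrist dome at .197",onz(w,(100+263*480/540,(505-375)*200/225),.2).round(4),"pepper",onz(w,(100+264*480/540,(413-375)*200/225),.2).round(4))
before,after=load("side0")["pixels"],b["pixels"]
print(get_state()["time"]);print(ticket.close_job())
E
```

```text
dome [0.5369 0.2262 0.1956] [0.0001 0.0001]
wrist dome at .197 [0.54   0.2263 0.2   ] pepper [0.5292 0.2968 0.2   ]
30.0
the job is handed in; nothing more can be done
None
```

The middle mill in the dock was the one that snaps, and it now stands upright in the crate's empty middle bay. The job was handed in at 30.0 s of the 72 s allowed; it returns no verdict.

- **Finding the mill:** the mill on the robot's left (+y) gave only about 2 N, so it was soft. The middle one stiffened to 6.4 N at about 2.5 mm and fell to 4.3 N at about 6 mm. I did not press the third button, since the snap was already found.
- **Moving it:** I lifted it across its depth and set it down on the mat. I took it again across its width and lowered it into the bay until the floor pushed back with 4.9 N at the expected height.
- **Correction on the way:** I turned the gripper 0.04 rad too far before the first grasp, and put it right before closing.

**Last checks:**
- **Position:** the wrist view puts the button at (0.540, 0.226), against a bay centre of (0.540, 0.226).
- **Disagreement:** the scene and side views agree in y but read 3 mm less in x. I put that down to reading the dome by hand in small crops, and it is still within the 6 mm allowed.
- **Height:** they place the dome at 0.196 m, about the same as the buttons in the dock at the start.
- **Bystanders:** by eye, the soft mills, pepper mill, oil tin and other bystanders in view had not moved. The gripper was open and clear.

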